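# Set the polariser ring to the preset mark and light the lamp

## Task

Gently push the upright knob of the polariser lever round its arc with a fingertip until the line on the ring is in line with the point of the small black rider on the scale. Then, leaving the ring so, press the lamp button on the switch box fully down and let it come back up. Do not grip or lift anything: the stand, the rider, the slide carrier on the window and the things standing round about stay where they are.

Things in the scene. Friction and masses are not known exactly. Their poses are not given: they have to be found in the camera images.
- stand: Viewing stand, loose but heavy (3 kg): white round housing 170 mm across, 45 mm high. Origin: centre of its underside, on the ring's axis; z up. Its -x side faces roughly to the robot. On its +y side a switch box, 70 x 52 mm, 30 mm high, centre x +35, y +98 mm. On its top an opal window and round it a fixed metal scale disc 100 mm across with ticks every 10 degrees.
- polariser (a joint): Angle (rad) of the polariser ring about the stand's z, counter-clockwise from above; 0: lever points to the stand's -x; positive: towards its -y; stops at -1.1 and 1.1. Dark ring, 140 mm outside, 105 mm inside diameter, 10 mm high, on top of the housing. It stays where it is left; turning takes about 1.4 N at the knob.
- lever_knob: Centre of the top of the lever's upright black knob: 14 mm across, its top 94 mm above the bench, black from 55 mm up, 110 mm from the ring's axis. The lever, a steel bar 10 mm wide, 48 to 53 mm above the bench, runs from the ring to it past the housing's edge; free air below the knob. Its -x points outwards along the lever.
- ring_index (a point): Inner end of the light raised line across the top of the ring, 52.5 mm from the axis, 56 mm above the bench, in the same radial direction as the lever. Its -x points outwards along the line.
- rider (a joint): Angle (rad) of the preset rider about the same axis, with the same zero and sense as the ring's angle; the ring is set when both joints read the same. Clamped by friction; not to be moved.
- rider_point (a point): Point of the preset rider, a black block 11 mm wide and 17 mm long with a pointed outer end, its top 60 mm above the bench, riding on the scale disc just inside the ring; the point lies 51 mm from the axis. Its -x points outwards.
- lamp (a joint): Travel (m) of the lamp button, 0 up, 0.006 fully down; a spring brings it back. Fully down takes 5 N.
- lamp_top (a point): Centre of the top of the lamp button, a grey push button 22 mm across in a black collar 38 mm across on the switch box, at x +40, y +100 mm of the stand, about 52 mm above the bench; pressed straight down.
- carrier: Metal frame 26 x 76 x 4 mm with a glass slide, lying loose on the opal window at the centre of the stand. Origin at the centre of its underside. To be left alone.
- slide_rack: Staining rack full of glass slides, 36 x 100 x 80 mm, standing beside the stand. Origin at the centre of its underside. To be left alone.
- reagent: White reagent bottle with a screw cap, 47 mm across, 94 mm high. Origin at the centre of its underside. To be left alone.
- cover_box: Cover-slip box, 60 x 60 x 22 mm, lying flat. Origin at the centre of its underside. To be left alone.

How it is judged (in metres and radians):
On the way, in this order (a step that is already met when the one before it is completed fails the run):
1. the ring is set to the rider and left at rest, the lever released (angle between the x axis of ring_index and the x axis of rider_point, either way round below 0.06 rad and velocity of joint polariser between -0.02 and 0.02 rad/s and contact force between the fingers and stand below 0.3 N), for 0.2 s.
2. the lamp button is pressed fully down (value of joint lamp above 0.0048 m and angle between the x axis of ring_index and the x axis of rider_point, either way round below 0.06 rad), for 0.1 s.
At the end, for the whole second after the job is handed in: The line on the ring points at the rider's point within 0.06 rad (3 mm at the line), the ring at rest; the lamp button is up again after having been pressed at least 4.8 of its 6 mm; stand and rider within 10 mm, the slide carrier within 12 mm and the bystanders within 20 mm of where they were (angle between the x axis of ring_index and the x axis of rider_point, either way round below 0.06 rad and velocity of joint polariser between -0.02 and 0.02 rad/s and value of joint lamp below 0.0015 m and distance of each of rider_point, stand from where it was at the start of the episode below 0.01 m and distance of carrier from where it was at the start of the episode below 0.012 m and distance of each of slide_rack, reagent, cover_box from where it was at the start of the episode below 0.02 m); the robot touches nothing.
It fails at once if the stand is lifted, tipped or shoved (10 mm or 0.1 rad) (distance of stand from where it was at the start of the episode above 0.01 m or angle between stand's own z axis and vertical above 0.1 rad).
It fails at once if the rider is moved instead of the ring (10 mm) (distance of rider_point from where it was at the start of the episode above 0.01 m).
It fails at once if the lever's knob is gripped or forced (fingers press on it with more than 18 N) (contact force between the fingers and lever_knob above 18 N).
It fails at once if the lamp is switched on before the ring is set (value of joint lamp above 0.0048 m and not (angle between the x axis of ring_index and the x axis of rider_point, either way round below 0.06 rad)).
It fails at once if the slide carrier (12 mm), rack, bottle or cover-slip box (20 mm) is moved, lifted or tipped (distance of carrier from where it was at the start of the episode above 0.012 m or angle between any of carrier, slide_rack, reagent, cover_box's own z axis and vertical above 0.25 rad or distance of any of slide_rack, reagent, cover_box from where it was at the start of the episode above 0.02 m).
It also fails if it takes over 58 s, if anything falls off the work surface, if the arm or the gripper's body presses on something with over 40 N, if the wrist force passes 120 N, or if a joint passes its speed limit or range.

## Robot

A 6-joint arm with a two-finger parallel gripper is mounted at the origin on a cart in front of the work surface, level with it; the furniture and walls round the work are solid. World frame = base frame: x ahead of the robot, y to its left, z up, the work surface at z = 0. Lengths are in mm, angles in rad, forces in N, time in s.
With the tool pointing down it reaches from about 300 to 775 mm from the base axis. Payload 14.6 kg.
Tool frame: the origin (TCP) lies at the very end of the fingers, on their centre line; the grasp point (between the pads) lies 19 mm behind it; z points along the fingers, y is the line along which they close (so a half turn about z gives the same grasp; the last joint's range is limited). The gripper opens to 85 mm and grips with 20 to 120 N. Pads are 22 mm wide; open, the fingers measure 114 mm over their backs; the gripper's body (76 mm by 85 mm) begins 54 mm behind the grasp point. The pads swing forward as they close: fully open they stand 13 mm farther back than shut.
Start: joints at [1.243, 0.3, 1.521, -0, 1.321, -0.067], TCP at [141.817, 531.392, 203.681] pointing down, gripper open.
Joint ranges: [-3.03, 3.03], [-0.79, 2.21], [0.23, 2.52], [-1.04, 4.18], [0, 3.07], [-2.55, 2.55]. Speed limits (rad/s): [2.22, 2.22, 2.57, 3.14, 3.14, 3.14].

## Interface

Orientations are given as a rotation vector (axis times angle).
In Python, from bench import robot gives the robot as it stands.
- The arm moves only by the tool move_arm, never from a script. Its argument "deltas" is a list of rows, each an object with "offset": the shift along the tool's x, y, z in m, a list of three; "rot": the turn, a rotation vector about the tool's x, y, z in rad, a list of three; "gripper": the finger opening in m, from 0 to 0.0854. A call has 1 to 5 rows; each row is the pose to reach, as a shift and turn from the pose commanded when the call began, along the tool's axes at that moment; what a row does not reach only later rows make up. A row lasts 1/12 s, in which the tool goes at most 41.7 mm and 7.16 degrees, less where a joint would pass 70% of its speed; a pose out of reach is approached as far as the arm can. A call with a gripper value outside its range is refused whole. The fingers move at their own pace and stop on an object; "grip_force" is the grip in N (left out, the last holds). Time passes only in rows, so rows that repeat a pose let the fingers close. It gives the time, the measured TCP pose, the force, the opening and the grip force at its end, in the units of the state.
- robot.get_obs(): the state, without advancing time (a new reading comes with each control period).
- robot.snapshot(name): name is "scene" or "top"; returns the picture (384x512x3 uint8, blue, green, red); there is no depth.
- robot.camera_params(name): a dict with "fx", "fy", "cx", "cy" (pixels), "R" (3x3) and "t" (3): a world point X has camera coordinates R X + t. Camera axes: x right, y down, z forward; pixel columns grow to the right and rows downward; lengths in mm; the calibration is good to about 2 mm. A picture is of the moment at which its call begins. camera_params takes no time and is no camera call.
- robot.hand_in(): hands the job in; it is judged then, once.
The state is a dict: "clock": time; "joints": joint angles; "dq": joint speeds; "tau": joint torques, N m; "ee_pos": TCP position; "ee_rot": TCP orientation; "wrist_force": force on the tool from outside, world axes, zero at the start; "wrist_torque": the same for the moment, N m; "gripper_width": finger opening in mm; "grasp_force": force on a finger pad.
Only numpy, scipy, OpenCV 4.12 (cv2) and the standard library are available. Lean on these libraries where they do the work, as an engineer would, in place of code of your own. Each camera call takes 0.05 s, during which the arm holds its last target. There are 200 camera calls.

## Working session

There is one attempt and no reset: what is moved stays moved. The work goes in short steps, Python scripts to look and compute and a tool call to move; the robot and the scene stay as the last step left them, time stands still between calls to the robot, and variables do not carry over. Pictures are saved under pics/ and viewed, at most 10 in all, crops included, and the job is handed in when it is done.

Besides the shell and the picture viewer there is one more tool, called after ">>>" by a JSON object that holds its "fn" and its "kwargs". move_arm: Moves the arm, as the interface text tells. Its arguments: {"type":"object","properties":{"deltas":{"type":"array","items":{"type":"object","properties":{"offset":{"type":"array","items":{"type":"number"}},"rot":{"type":"array","items":{"type":"number"}},"gripper":{"type":"number"}}}},"grip_force":{"type":"number"}},"required":["deltas"]}

```bash
mkdir -p pics; python3 - <<'E'
from bench import robot
import cv2
for n in("scene","top"):
    im=robot.snapshot(n); cv2.imwrite(f"pics/{n}0.png",im)
    p=robot.camera_params(n); print(n,p)
print(robot.get_obs())
E
```

```text
scene {'fx': 432.8947753639257, 'fy': 432.8947753639257, 'cx': 257.9587933098606, 'cy': 188.79003161142498, 'R': array([[-0.83110286, -0.55604511, -0.009048  ],
       [-0.31405727,  0.48271426, -0.8175298 ],
       [ 0.45895105, -0.67660977, -0.57581521]]), 't': array([659.78736763, 126.67266755, 830.2504893 ])}
top {'fx': 472.73927751011064, 'fy': 472.73927751011064, 'cx': 256.10456534137853, 'cy': 190.85888149207665, 'R': array([[ 0.00305158, -0.99998178,  0.00520916],
       [-0.99160296, -0.00369939, -0.12926672],
       [ 0.12928364, -0.00477095, -0.99159618]]), 't': array([290.02733398, 616.0441805 , 864.02166347])}
{'clock': 0.1, 'joints': array([ 1.24341254e+00,  3.00447779e-01,  1.52150978e+00, -6.28553212e-06,
        1.32069012e+00, -6.66105115e-02]), 'dq': array([-0.0011248 , -0.00228453, -0.0005611 , -0.00090637, -0.00037254,
        0.00015887]), 'tau': array([ 1.25851515e-03, -5.44386327e+01, -3.62368619e+01, -1.60972145e-04,
        3.12799639e-03,  3.30663386e-05]), 'ee_pos': array([141.74048945, 531.18204904, 203.16428305]), 'ee_rot': array([-4.08433490e-01, -3.11472695e+00,  1.62694573e-03]), 'wrist_force': array([-0.05691005,  0.57539961, -0.34034114]), 'wrist_torque': array([ 0.06810627,  0.02849027, -0.01794258]), 'grasp_force': 0.0, 'gripper_width': 85.26444513564992}
```

View pics/scene0.png

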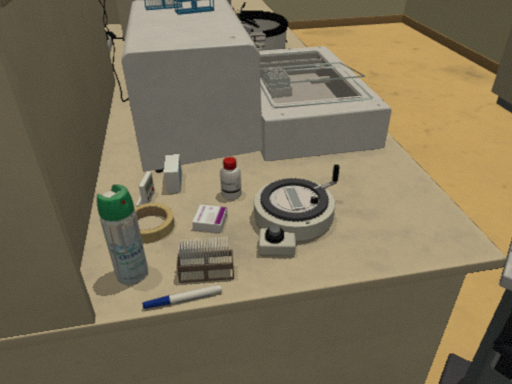

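View pics/top0.png

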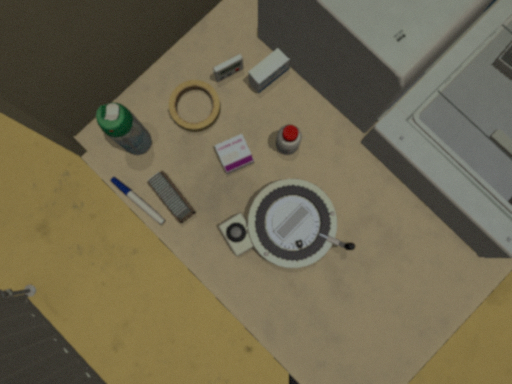

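The scene view shows the stand at (295,207), the knob at (336,172), the button at (275,235) and the rack, bottle and box to the left. In the top view the ring centre is near (293,223), the knob near (349,246), the rider near (299,243) and the button near (236,233). I'll enlarge both.

```bash
python3 - <<'E'
import cv2
im=cv2.imread("pics/top0.png")[170:280,210:360]; cv2.imwrite("pics/tc.png",cv2.resize(im,None,fx=5,fy=5,interpolation=cv2.INTER_CUBIC))
im=cv2.imread("pics/scene0.png")[155:260,240:350]; cv2.imwrite("pics/sc.png",cv2.resize(im,None,fx=5.5,fy=5.5,interpolation=cv2.INTER_CUBIC))
E
```

```text
(no output)
```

View pics/tc.png

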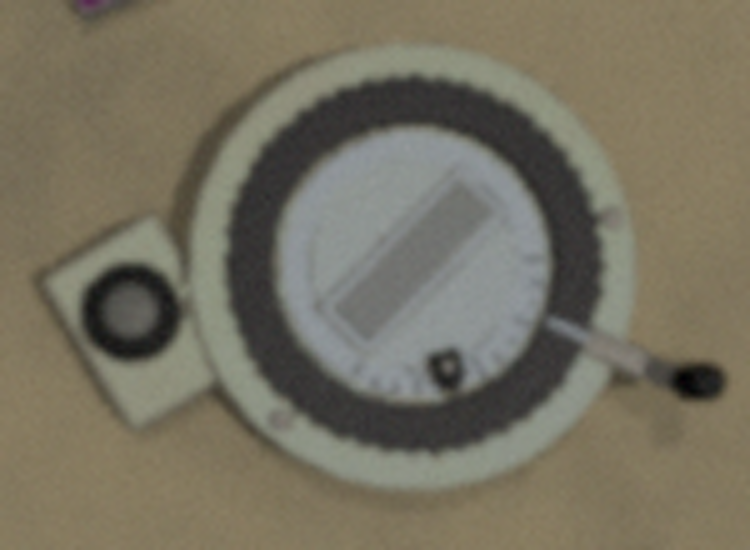

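View pics/sc.png

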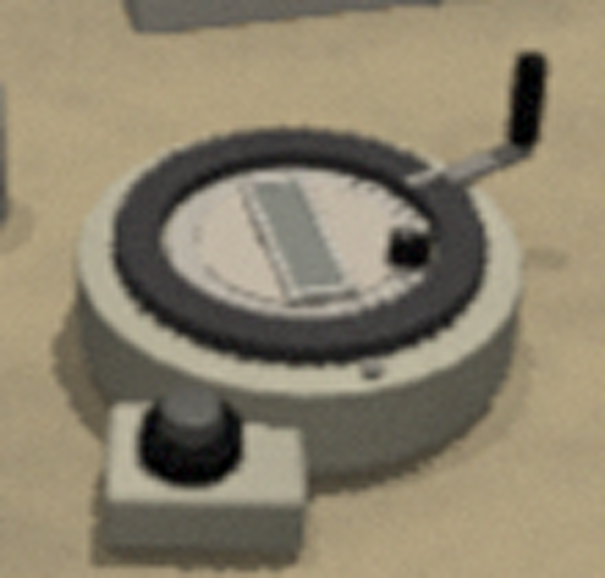

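The top crop shows the ring centre at (415,263), line end (550,320), rider point (446,392), knob top (706,381) and button (127,308). The scene crop shows the knob top at (531,60), line end (411,183), button top (195,406) and ring centre around (300,243).

```bash
cat >h.py <<'E'
from bench import robot
import numpy as np, cv2
P={n:robot.camera_params(n) for n in("scene","top")}
def ray(n,u,v):
    p=P[n];R=np.array(p["R"]);t=np.array(p["t"])
    d=R.T@np.array([(u-p["cx"])/p["fx"],(v-p["cy"])/p["fy"],1]);return -R.T@t,d
def atz(n,u,v,z):
    o,d=ray(n,u,v);return o+d*(z-o[2])/d[2]
def tri(a,b):
    (o,d),(q,e)=ray("top",*a),ray("scene",*b)
    s=np.linalg.lstsq(np.c_[d,-e],q-o,rcond=None)[0]
    A,B=o+s[0]*d,q+s[1]*e;return (A+B)/2,np.linalg.norm(A-B)
def T(x,y):return (x+.5)/5-.5+210,(y+.5)/5-.5+170
def S(x,y):return (x+.5)/5.5-.5+240,(y+.5)/5.5-.5+155
def proj(n,X):
    p=P[n];c=np.array(p["R"])@X+p["t"];return p["fx"]*c[0]/c[2]+p["cx"],p["fy"]*c[1]/c[2]+p["cy"]
E
python3 - <<'E'
from h import *
np.set_printoptions(precision=1,suppress=True)
for n,a,b in[("knob",T(706,381),S(531,60)),("line",T(550,320),S(411,183)),("btn",T(127,308),S(195,406)),("ctr",T(415,263),S(300,243))]:print(n,*tri(a,b))
c=atz("top",*T(415,263),55)[:2];print("c",c)
for n,p,z in[("knob",T(706,381),94),("line",T(550,320),56),("rider",T(446,392),60),("rider-block",T(446,368),60),("btn",T(127,308),52)]:
    X=atz("top",*p,z)[:2]-c;print(n,X+c,np.hypot(*X),np.degrees(np.arctan2(X[1],X[0])))
E
```

```text
knob [509.7 124.   93.4] 1.8768907884715407
line [532.8 173.8  55.4] 1.3158673836915944
btn [535.7 330.3  52.3] 4.03741908235937
ctr [554.1 223.1  48.4] 1.761151791969197
c [554.4 224.1]
knob [510.5 124.6] 108.74091647037879 -113.79833066838566
line [533.4 174.2] 54.11286581226449 -112.87016572866949
rider [506.7 213.4] 48.87742495987956 -167.40032654439835
rider-block [515.5 213.3] 40.382133873561195 -164.579432512968
btn [537.5 331.2] 108.50876734899536 98.97591859001975
```

```bash
cat >>h.py <<'E'
from scipy.spatial.transform import Rotation as Ro
C=np.array([554.2,223.9])
def go(*tg):  # targets x,y,z,yaw of tool x (deg), tool down
    o=robot.get_obs();p=o["ee_pos"];R=Ro.from_rotvec(o["ee_rot"])
    for x,y,z,w in tg:
        c,s=np.cos(np.radians(w)),np.sin(np.radians(w))
        G=Ro.from_matrix(np.array([[c,s,0],[s,-c,0],[0,0,-1]]))
        print(np.round(R.inv().apply(np.array([x,y,z])-p)/1000,4),np.round((R.inv()*G).as_rotvec(),3))
def push(phi,d,z=72,r=110): # finger TCP d behind the knob at lever direction phi (deg, world)
    a=np.radians(phi);t=np.array([np.sin(a),-np.cos(a)])
    q=C+r*np.array([np.cos(a),np.sin(a)])-t*d
    return (*q,z,(phi-90+360)%360)
E
python3 -c "
from h import *
a=push(-113.5,45,z=200);print(a);go(a)"
```

```text
(np.float64(551.6053057655536), np.float64(105.07968371600029), 200, 156.5)
[-0.5059 -0.306   0.0035] [-0.001  0.     0.149]
```

>>> {"fn": "move_arm", "kwargs": {"deltas": [{"offset":[-0.033,-0.02,0],"rot":[0,0,0.03],"gripper":0},{"offset":[-0.066,-0.04,0],"rot":[0,0,0.06],"gripper":0},{"offset":[-0.1,-0.06,0],"rot":[0,0,0.09],"gripper":0},{"offset":[-0.133,-0.08,0],"rot":[0,0,0.12],"gripper":0},{"offset":[-0.166,-0.1,0],"rot":[0,0,0.149],"gripper":0}]}}

```text
clock: 0.52
ee_pos: [277.2, 390.4, 203.5]
ee_rot: [-0.641, -3.075, 0.001]
wrist_force: [0.5, 0.0, 0.7]
gripper_width: 25.2
grasp_force: 0.0
```

```bash
python3 -c "
from h import *
go(push(-113.5,45,z=200));print(robot.get_obs()['gripper_width'])"
```

```text
[-0.3656 -0.1519  0.0035] [-0.    -0.    -0.001]
25.232866208729824
```

>>> {"fn": "move_arm", "kwargs": {"deltas": [{"offset":[-0.037,-0.015,0],"gripper":0},{"offset":[-0.074,-0.03,0],"gripper":0},{"offset":[-0.111,-0.046,0],"gripper":0},{"offset":[-0.148,-0.062,0],"gripper":0},{"offset":[-0.185,-0.077,0],"gripper":0}]}}

```text
schema error: expected keys offset, rot, gripper
```

>>> {"fn": "move_arm", "kwargs": {"deltas": [{"offset":[-0.037,-0.015,0],"gripper":0},{"offset":[-0.074,-0.03,0],"gripper":0},{"offset":[-0.111,-0.046,0],"gripper":0},{"offset":[-0.148,-0.062,0],"gripper":0},{"offset":[-0.162,-0.067,0],"gripper":0}]}}

```text
schema error: expected keys offset, rot, gripper
```

```bash
python3 -c "
from h import *
go(push(-113.5,45,z=200),push(-113.5,35,z=72));print(robot.get_obs()['gripper_width'],robot.get_obs()['ee_pos'])"
```

```text
[-0.3656 -0.1519  0.0035] [-0.    -0.    -0.001]
[-0.3556 -0.1519  0.1315] [-0.    -0.    -0.001]
25.232866208729824 [277.16950403 390.39161558 203.48323032]
```

>>> {"fn": "move_arm", "kwargs": {"deltas": [{"offset":[-0.037,-0.015,0],"rot":[0,0,0],"gripper":0},{"offset":[-0.074,-0.03,0],"rot":[0,0,0],"gripper":0},{"offset":[-0.111,-0.046,0],"rot":[0,0,0],"gripper":0},{"offset":[-0.148,-0.062,0],"rot":[0,0,0],"gripper":0},{"offset":[-0.185,-0.077,0],"rot":[0,0,0],"gripper":0}]}}

```text
clock: 0.93
ee_pos: [416.3, 245.8, 203.6]
ee_rot: [-0.639, -3.076, 0.0]
wrist_force: [-0.4, 1.2, -0.4]
gripper_width: 0.2
grasp_force: 0.0
```

>>> {"fn": "move_arm", "kwargs": {"deltas": [{"offset":[-0.037,-0.015,0],"rot":[0,0,0],"gripper":0},{"offset":[-0.074,-0.03,0],"rot":[0,0,0],"gripper":0},{"offset":[-0.111,-0.046,0],"rot":[0,0,0],"gripper":0},{"offset":[-0.148,-0.062,0],"rot":[0,0,0],"gripper":0},{"offset":[-0.162,-0.067,0],"rot":[0,0,0],"gripper":0}]}}

```text
clock: 1.35
ee_pos: [539.5, 117.9, 203.1]
ee_rot: [-0.644, -3.075, 0.001]
wrist_force: [0.5, -0.2, -0.4]
gripper_width: -0.1
grasp_force: 0.0
```

```bash
python3 -c "
from h import *
go(push(-113.5,45,z=200),push(-113.5,35,z=72));print(robot.get_obs()['gripper_width'],robot.get_obs()['ee_pos'])"
```

```text
[-0.0163 -0.0069  0.0031] [-0.001 -0.    -0.003]
[-0.0063 -0.0069  0.1311] [-0.001 -0.    -0.003]
-0.05222093304847745 [539.49023507 117.94529751 203.08583462]
```

>>> {"fn": "move_arm", "kwargs": {"deltas": [{"offset":[-0.014,-0.007,0],"rot":[0,0,0],"gripper":0},{"offset":[-0.014,-0.007,0.035],"rot":[0,0,0],"gripper":0},{"offset":[-0.014,-0.007,0.07],"rot":[0,0,0],"gripper":0},{"offset":[-0.014,-0.007,0.105],"rot":[0,0,0],"gripper":0},{"offset":[-0.012,-0.007,0.13],"rot":[0,0,0],"gripper":0}]}}

```text
clock: 1.77
ee_pos: [544.2, 110.7, 70.7]
ee_rot: [-0.638, -3.074, 0.001]
wrist_force: [0.1, 0.3, -0.1]
gripper_width: 0.2
grasp_force: 0.0
```

```bash
python3 -c "
from h import *
o=robot.get_obs();print(o['ee_pos'],o['wrist_force'])
go(*[push(-113.5,d) for d in (30,20)],*[push(f,18) for f in (-117,-122,-127)])
im=robot.snapshot('top')[150:270,250:410];cv2.imwrite('pics/t1.png',cv2.resize(im,None,fx=4,fy=4,interpolation=cv2.INTER_CUBIC))"
```

```text
[544.20375492 110.6830207   70.73296669] [ 0.14373391  0.26940961 -0.1345467 ]
[ 0.006  -0.0022 -0.0012] [-0.001 -0.002  0.001]
[ 0.016  -0.0022 -0.0012] [-0.001 -0.002  0.001]
[ 0.0247 -0.0031 -0.0012] [-0.001 -0.002  0.062]
[ 0.0344 -0.0036 -0.0012] [-0.002 -0.002  0.149]
[ 0.0442 -0.0033 -0.0012] [-0.002 -0.002  0.237]
```

View pics/t1.png

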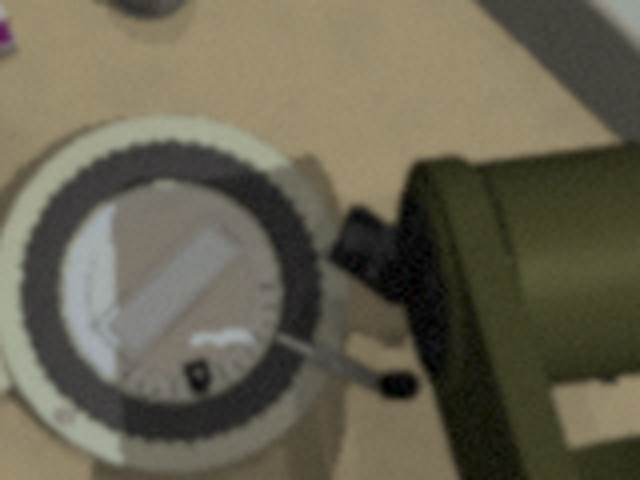

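The gripper stands behind the knob (knob at (398,385)) and nothing has been touched yet. Next I push along the arc.

>>> {"fn": "move_arm", "kwargs": {"deltas": [{"offset":[0.006,-0.002,-0.001],"rot":[0,0,0],"gripper":0},{"offset":[0.012,-0.002,-0.001],"rot":[0,0,0],"gripper":0},{"offset":[0.017,-0.002,-0.001],"rot":[0,0,0],"gripper":0},{"offset":[0.0247,-0.003,-0.001],"rot":[0,0,0.062],"gripper":0},{"offset":[0.0344,-0.0036,-0.001],"rot":[0,0,0.149],"gripper":0}]}}

```text
clock: 2.23
ee_pos: [512.9, 121.3, 76.7]
ee_rot: [0.869, 3.016, 0.002]
wrist_force: [0.3, -0.3, 0.5]
gripper_width: -0.1
grasp_force: 0.0
```

```bash
python3 -c "
from h import *
go(*[push(f,18) for f in (-126,-130,-134,-138,-142)])"
```

```text
[ 0.0091 -0.0021  0.0047] [0.002 0.002 0.067]
[ 0.0168 -0.0026  0.0047] [0.002 0.002 0.137]
[ 0.0246 -0.0025  0.0047] [0.002 0.002 0.207]
[ 0.0324 -0.0019  0.0047] [0.002 0.002 0.277]
[ 0.0401 -0.0007  0.0046] [0.003 0.002 0.347]
```

>>> {"fn": "move_arm", "kwargs": {"deltas": [{"offset":[0.009,-0.002,0.002],"rot":[0,0,0.067],"gripper":0},{"offset":[0.017,-0.0026,0.003],"rot":[0,0,0.137],"gripper":0},{"offset":[0.0246,-0.0025,0.003],"rot":[0,0,0.207],"gripper":0},{"offset":[0.0324,-0.002,0.003],"rot":[0,0,0.277],"gripper":0},{"offset":[0.0401,-0.001,0.003],"rot":[0,0,0.347],"gripper":0}]}}

```text
clock: 2.65
ee_pos: [478.2, 141.9, 73.7]
ee_rot: [1.378, 2.82, 0.003]
wrist_force: [0.6, 0.4, -0.0]
gripper_width: -0.3
grasp_force: 0.0
```

```bash
python3 -c "
from h import *
print(robot.get_obs()['ee_pos'],robot.get_obs()['wrist_force'])
go(*[push(f,18) for f in (-146,-149,-152,-155,-157)])
im=robot.snapshot('top')[170:280,210:360];cv2.imwrite('pics/t2.png',cv2.resize(im,None,fx=5,fy=5,interpolation=cv2.INTER_CUBIC))"
```

```text
[478.16395833 141.88501278  73.6909371 ] [ 0.62556103  0.44109775 -0.02300818]
[ 0.0075 -0.0006  0.0017] [0.003 0.001 0.068]
[ 0.0134 -0.001   0.0017] [0.003 0.001 0.121]
[ 0.0192 -0.0011  0.0017] [0.003 0.001 0.173]
[ 0.025  -0.0009  0.0017] [0.003 0.001 0.225]
[ 0.0289 -0.0005  0.0016] [0.003 0.001 0.26 ]
```

View pics/t2.png

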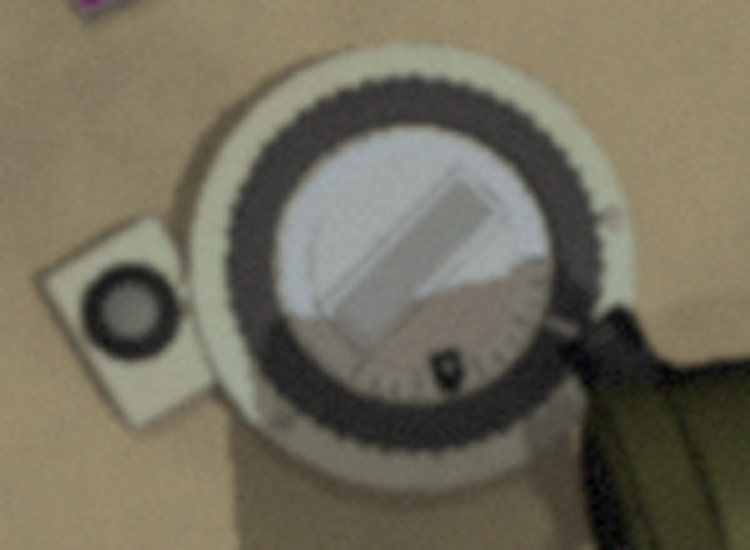

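The line still appears near (560,325), so I'll check from the scene camera whether the knob has moved.

```bash
python3 -c "
from h import *
im=robot.snapshot('scene')[110:250,230:400];cv2.imwrite('pics/s2.png',cv2.resize(im,None,fx=4.2,fy=4.2,interpolation=cv2.INTER_CUBIC))
o=robot.get_obs();print(o['ee_pos'],proj('scene',o['ee_pos']),o['wrist_force'])"
```

```text
[477.94655009 142.12960611  73.48624226] (np.float64(344.84395909424035), np.float64(181.7111322134607)) [ 0.63997052 -0.41346827  0.82278249]
```

View pics/s2.png

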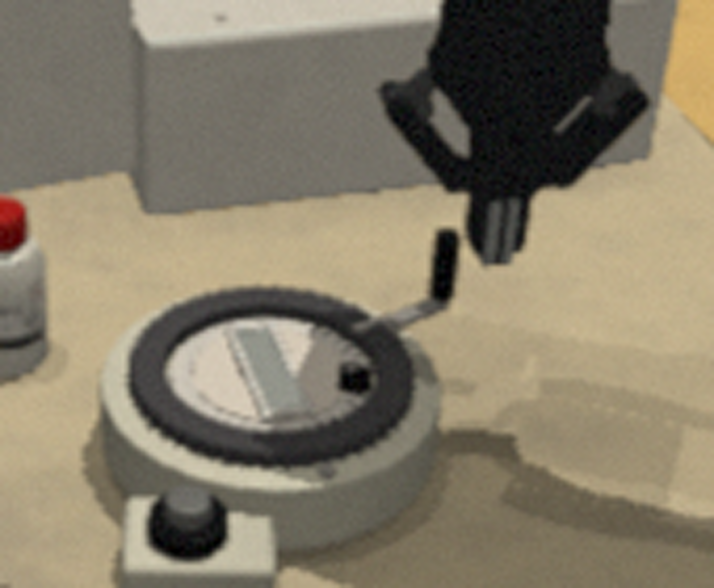

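```bash
python3 -c "
from h import *
o=robot.get_obs();p=o['ee_pos'];print(o['joints'])
for h in(0,73,150):
    u,v=proj('top',p+[0,0,h]);s=proj('scene',p+[0,0,h])
    print(h,(u-210)*5,(v-170)*5,(s[0]-230)*4.2,(s[1]-110)*4.2)
for z in (74,94,110): print(z,atz('scene',348,172.2,z))
im=robot.snapshot('top')[200:350,250:450];cv2.imwrite('pics/t3.png',cv2.resize(im,None,fx=4,fy=4,interpolation=cv2.INTER_CUBIC))
"
```

```text
[ 2.15513957e-01  3.39728936e-01  1.79923758e+00  1.44086952e-04
  9.99896545e-01 -4.49360639e-01]
0 645.8202611132998 470.62487590189903 482.3446281958095 301.18675529653495
73 685.5197196303163 476.0262724506228 498.6125036325043 174.89728170103587
150 736.2476509756684 482.92817196079454 517.5687773792839 27.73744868356677
74 [487.32933919 105.33925811  74.        ]
94 [476.41655053 135.01769321  94.        ]
110 [467.6863196  158.76044129 110.        ]
```

View pics/t3.png

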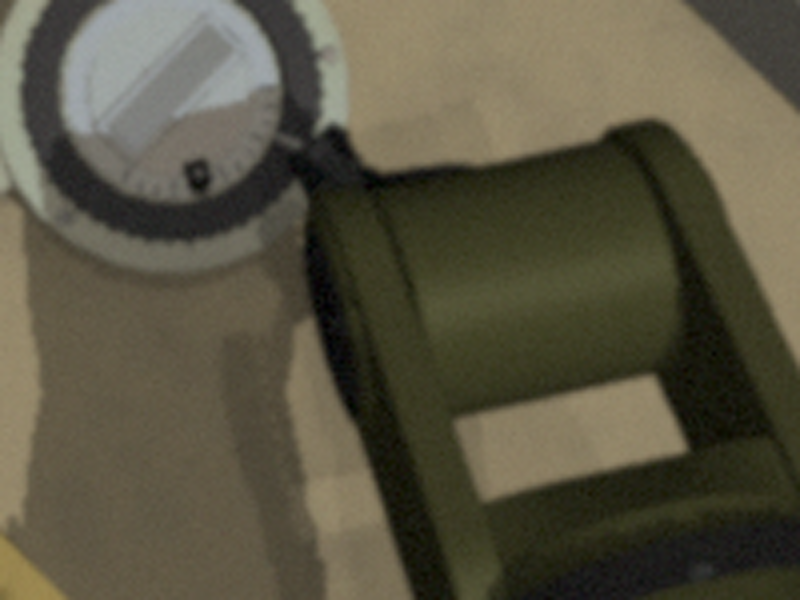

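```bash
python3 -c "
from h import *
o=robot.get_obs();p=o['ee_pos'];print(p,Ro.from_rotvec(o['ee_rot']).as_matrix().round(3))
K,e=tri((250+335/4,200+140/4),(230+388/4.2,110+92/4.2));print(K,e,K-p)
R=Ro.from_rotvec(o['ee_rot']).inv();print(R.apply(K-p))
"
```

```text
[478.40494409 141.76388533  73.31278391] [[-0.619  0.785  0.003]
 [ 0.785  0.619  0.001]
 [-0.001  0.002 -1.   ]]
[525.9582972  170.60262632 189.76265935] 0.0851614549845404 [ 47.55335311  28.83874099 116.44987545]
[  -6.94491193   55.48343883 -116.30530547]
```

Findings so far: the knob has not moved (its top is still at (336,165)). The fingertip appears at about (348,172), roughly 20 mm higher than the TCP reading implies, so it passed over the knob. I'll go back up and over, then come down lower.

```bash
python3 -c "
from h import *
go(push(-142,18,120),push(-113.5,42,120),push(-113.5,42,50))"
```

```text
[ 0.      0.0004 -0.0467] [0.002 0.001 0.005]
[-0.0715  0.0335 -0.0465] [ 0.002  0.002 -0.493]
[-0.0715  0.0333  0.0235] [ 0.002  0.002 -0.493]
```

>>> {"fn": "move_arm", "kwargs": {"deltas": [{"offset":[0,0,-0.04],"rot":[0,0,0],"gripper":0},{"offset":[0,0,-0.055],"rot":[0,0,0],"gripper":0},{"offset":[-0.03,0.014,-0.055],"rot":[0,0,-0.12],"gripper":0},{"offset":[-0.06,0.028,-0.055],"rot":[0,0,-0.24],"gripper":0},{"offset":[-0.0715,0.0335,-0.055],"rot":[0,0,-0.36],"gripper":0}]}}

```text
clock: 3.22
ee_pos: [551.6, 103.9, 128.2]
ee_rot: [0.834, 3.025, 0.002]
wrist_force: [-0.4, -0.1, -0.6]
gripper_width: 0.1
grasp_force: 0.0
```

>>> {"fn": "move_arm", "kwargs": {"deltas": [{"offset":[0,0,0],"rot":[0,0,-0.12],"gripper":0},{"offset":[0,0,0.03],"rot":[0,0,-0.133],"gripper":0},{"offset":[0,0,0.06],"rot":[0,0,-0.133],"gripper":0},{"offset":[0,0,0.078],"rot":[0,0,-0.133],"gripper":0},{"offset":[0,0,0.078],"rot":[0,0,-0.133],"gripper":0}]}}

```text
clock: 3.63
ee_pos: [547.0, 105.2, 45.8]
ee_rot: [-0.64, -3.071, 0.002]
wrist_force: [0.0, -0.0, -0.3]
gripper_width: -0.1
grasp_force: 0.0
```

```bash
python3 -c "
from h import *
o=robot.get_obs();print(o['ee_pos'],o['wrist_force'])
im=robot.snapshot('scene')[110:250,230:400];cv2.imwrite('pics/s4.png',cv2.resize(im,None,fx=4.2,fy=4.2,interpolation=cv2.INTER_CUBIC))
go(*[push(-113.5,d,50) for d in (30,20)],*[push(f,18,50) for f in (-117,-122,-127)])
"
```

```text
[546.99656926 105.17938239  45.76804078] [ 0.02893228 -0.01219832 -0.28387884]
[ 0.0117  0.0011 -0.0019] [-0.001 -0.002 -0.001]
[ 0.0217  0.0011 -0.0019] [-0.001 -0.002 -0.001]
[ 0.0304  0.0002 -0.0018] [-0.001 -0.002  0.06 ]
[ 0.0401 -0.0004 -0.0018] [-0.001 -0.002  0.147]
[ 0.0499 -0.0001 -0.0018] [-0.001 -0.002  0.235]
```

View pics/s4.png

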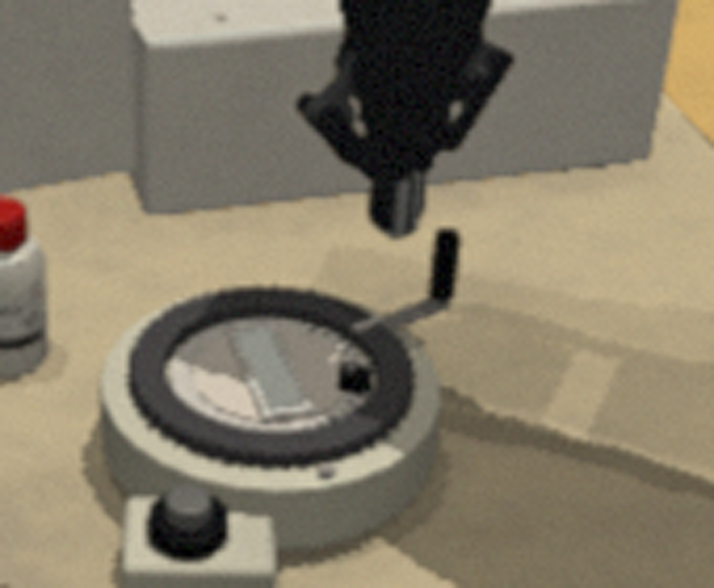

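Fingertip at crop (400,236), well above the bench, with the knob at (445,265).

```bash
python3 -c "
from h import *
o=robot.get_obs();p=o['ee_pos']
for h in(0,20,30,40):
    s=proj('scene',p+[0,0,h]);print(h,(s[0]-230)*4.2,(s[1]-110)*4.2)
for z in (46,66,86): print(z,atz('scene',325.2,166.2,z))
"
```

```text
0 386.07920275968297 268.13354853228543
20 388.92576482386795 236.78278571688793
30 390.37450968350237 220.82695708912078
40 391.8406378102409 204.67967692380333
46 [557.89464745  68.93029573  46.        ]
66 [544.94022378  98.41889134  66.        ]
86 [531.98580012 127.90748695  86.        ]
```

>>> {"fn": "move_arm", "kwargs": {"deltas": [{"offset":[0.0117,0.001,0],"rot":[0,0,0],"gripper":0},{"offset":[0.018,0.001,0],"rot":[0,0,0],"gripper":0},{"offset":[0.0235,0.001,0],"rot":[0,0,0],"gripper":0},{"offset":[0.0304,0,0],"rot":[0,0,0.06],"gripper":0},{"offset":[0.0401,0,0],"rot":[0,0,0.147],"gripper":0}]}}

```text
clock: 4.1
ee_pos: [512.5, 121.7, 50.2]
ee_rot: [0.87, 3.016, 0.001]
wrist_force: [1.8, -1.1, 0.7]
gripper_width: -0.1
grasp_force: 0.9
```

```bash
python3 -c "
from h import *
o=robot.get_obs();print(o['ee_pos'],o['wrist_force'])
im=robot.snapshot('scene')[110:250,230:400];cv2.imwrite('pics/s5.png',cv2.resize(im,None,fx=4.2,fy=4.2,interpolation=cv2.INTER_CUBIC))
go(*[push(f,18,48) for f in (-126,-130,-134,-138,-142)])
"
```

```text
[512.49741835 121.69025549  50.18553908] [ 1.76639812 -1.13281575  0.73518099]
[ 0.0068 -0.002   0.0019] [0.001 0.001 0.059]
[ 0.0146 -0.0026  0.0019] [0.001 0.001 0.129]
[ 0.0224 -0.0025  0.0019] [0.001 0.001 0.199]
[ 0.0302 -0.002   0.0019] [0.001 0.001 0.269]
[ 0.0379 -0.0009  0.0019] [0.001 0.001 0.339]
```

View pics/s5.png

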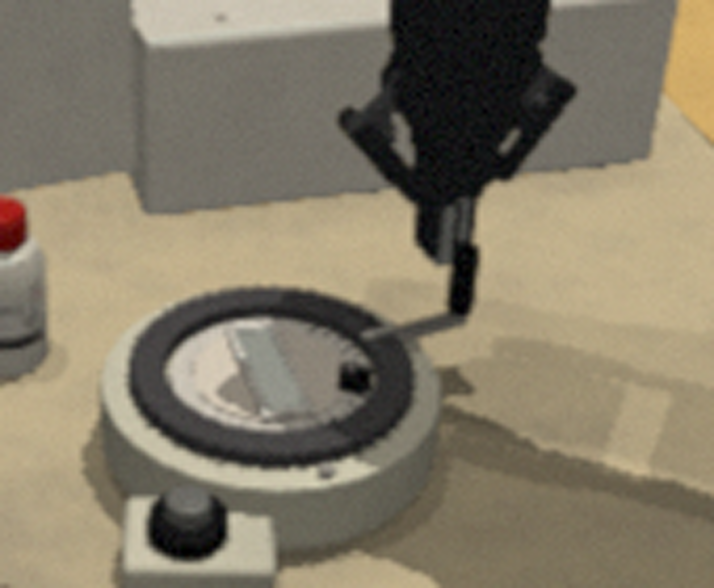

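Contact made at 2 N; the knob is moving (its foot is now at (462,312)). I've used up my pictures, so I'll measure numerically from here.

>>> {"fn": "move_arm", "kwargs": {"deltas": [{"offset":[0.0068,-0.002,0],"rot":[0,0,0.059],"gripper":0},{"offset":[0.0146,-0.0026,0.001],"rot":[0,0,0.129],"gripper":0},{"offset":[0.0224,-0.0025,0.001],"rot":[0,0,0.199],"gripper":0},{"offset":[0.0302,-0.002,0.001],"rot":[0,0,0.269],"gripper":0},{"offset":[0.0379,-0.001,0.001],"rot":[0,0,0.339],"gripper":0}]}}

```text
clock: 4.57
ee_pos: [479.7, 141.2, 48.8]
ee_rot: [1.365, 2.827, 0.002]
wrist_force: [1.5, 0.2, -0.1]
gripper_width: 0.2
grasp_force: 0.8
```

```bash
cat >>h.py <<'E'
def prof(im,rs,z,degs): # mean grey along radius, per world direction
    g=cv2.cvtColor(im,cv2.COLOR_BGR2GRAY).astype(np.float32)
    out=[]
    for a in np.radians(degs):
        uv=np.array([proj("top",np.array([C[0]+r*np.cos(a),C[1]+r*np.sin(a),z])) for r in rs],np.float32)
        out.append(cv2.remap(g,uv[:,0:1],uv[:,1:2],cv2.INTER_LINEAR).mean())
    return np.array(out)
def peak(im,rs,z,degs,sign=1):
    p=sign*prof(im,rs,z,degs);b=np.median(p);i=p.argmax()
    s=slice(max(0,i-8),i+9);w=np.clip(p[s]-b-.3*(p[i]-b),0,None)
    return (w*degs[s]).sum()/w.sum(),sign*p[i],sign*b
E
python3 -c "
from h import *
o=robot.get_obs();print(o['ee_pos'],o['wrist_force'])
d=np.arange(-200,-95,.5)
for im in (cv2.imread('pics/top0.png'),robot.snapshot('top')):
  for rs in ((55,62),(62,68),):
    print('line',peak(im,np.linspace(*rs,8),56,d))
  for rs in ((34,40),(40,45),(45,49)): print('rider',peak(im,np.linspace(*rs,8),60,d,-1))
go(*[push(f,18,48) for f in (-145,-148,-151,-154,-157)])
"
```

```text
[479.70533679 141.17967414  48.84729241] [ 1.54823661  0.17534876 -0.10420332]
line (np.float64(-113.24826921469723), np.float32(112.98096), np.float32(55.591736))
line (np.float64(-113.33803487764862), np.float32(116.339355), np.float32(59.98297))
rider (np.float64(-169.01441745364932), np.float32(57.037354), np.float32(141.1803))
rider (np.float64(-167.9427414740929), np.float32(45.388428), np.float32(139.47913))
rider (np.float64(-164.69009028915244), np.float32(51.09851), np.float32(127.02881))
line (np.float64(-141.55767929018558), np.float32(85.06824), np.float32(37.706055))
line (np.float64(-141.4431428543951), np.float32(76.55359), np.float32(40.47046))
rider (np.float64(-168.25241769284264), np.float32(44.953003), np.float32(111.407715))
rider (np.float64(-166.83211309988238), np.float32(29.377441), np.float32(109.00122))
rider (np.float64(-164.6899703130206), np.float32(34.016235), np.float32(100.58185))
[ 0.006  -0.0009  0.0007] [0.001 0.001 0.055]
[ 0.0118 -0.0013  0.0007] [0.001 0.001 0.108]
[ 0.0177 -0.0015  0.0007] [0.001 0.001 0.16 ]
[ 0.0235 -0.0014  0.0007] [0.002 0.    0.213]
[ 0.0293 -0.0009  0.0007] [0.002 0.    0.265]
```

```bash
cat >>h.py <<'E'
from scipy.optimize import least_squares
def warp(n,im,z,half=75,s=.25): # rectified plan view; column = x, row = y
    xy=np.arange(-half,half+s/2,s);X,Y=np.meshgrid(C[0]+xy,C[1]+xy)
    u,v=proj(n,np.stack([X.ravel(),Y.ravel(),np.full(X.size,z)]).T.T) if 0 else projm(n,X,Y,z)
    g=cv2.cvtColor(im,cv2.COLOR_BGR2GRAY).astype(np.float32)
    return cv2.remap(g,u.astype(np.float32),v.astype(np.float32),cv2.INTER_CUBIC),X,Y
def projm(n,X,Y,z):
    p=P[n];c=np.einsum('ij,jkl->ikl',np.array(p["R"]),np.stack([X,Y,X*0+z]))+np.array(p["t"])[:,None,None]
    return p["fx"]*c[0]/c[2]+p["cx"],p["fy"]*c[1]/c[2]+p["cy"]
def circ(n,im,z,r0,sgn,cc=C): # fit of circle edge (dark outside: sgn -1)
    W,X,Y=warp(n,im,z,85);W=cv2.GaussianBlur(W,(0,0),4);pts=[]
    for a in np.radians(np.arange(0,360,4)):
        r=np.arange(r0-6,r0+6,.25);x=((cc[0]+r*np.cos(a)-X[0,0])/.25).astype(np.float32);y=((cc[1]+r*np.sin(a)-Y[0,0])/.25).astype(np.float32)
        g=sgn*np.gradient(cv2.remap(W,x[:,None],y[:,None],cv2.INTER_LINEAR)[:,0]);i=g[2:-2].argmax()+2
        if g[i]>1:pts.append(cc+r[i]*np.array([np.cos(a),np.sin(a)]))
    pts=np.array(pts)
    f=least_squares(lambda q:np.hypot(*(pts-q[:2]).T)-q[2],[*cc,r0],loss="soft_l1",f_scale=.5)
    return f.x.round(2),len(pts)
def rider(n,im,z,cc=C,rlim=(33,49.5)):
    W,X,Y=warp(n,im,z);W=W.copy();R=np.hypot(X-cc[0],Y-cc[1]);A=np.degrees(np.arctan2(Y-cc[1],X-cc[0]))
    A=np.where(A>0,A-360,A);m=(R>rlim[0])&(R<rlim[1])&(A<-148)&(A>-188)
    res=[]
    bg=np.percentile(W[m],60);lo=W[m].min()
    for f in(.3,.5,.7):
        k=(m&(W<bg+f*(lo-bg))).astype(np.uint8);_,L,st,ce=cv2.connectedComponentsWithStats(k)
        i=1+st[1:,4].argmax();q=cv2.convexHull(np.argwhere(L==i)[:,::-1].astype(np.int32));M=cv2.moments(q)
        c=np.array([X[0,0]+.25*M["m10"]/M["m00"],Y[0,0]+.25*M["m01"]/M["m00"]])-cc
        res.append((np.hypot(*c).round(1),np.degrees(np.arctan2(c[1],c[0])).round(2),M["m00"]/16))
    return res
E
python3 -c "
from h import *
t=cv2.imread('pics/top0.png');s=cv2.imread('pics/scene0.png')
for n,im in(('top',t),('scene',s)):
  a=circ(n,im,55,52.5,-1);b=circ(n,im,55,70,1);print(n,a,b)
  cc=(a[0][:2]+b[0][:2])/2
  for z in(57,60):print(z,rider(n,im,z,cc))
" 2>&1 | sed 's/np.float64//g'
```

```text
top (array([554.39, 224.95,  51.52]), 90) (array([554.68, 224.74,  70.08]), 89)
57 [((41.5), (-163.46), 178.65625), ((41.6), (-163.51), 141.125), ((42.2), (-164.46), 83.53125)]
60 [((41.5), (-163.86), 177.40625), ((41.6), (-163.89), 140.5), ((42.2), (-164.89), 82.3125)]
scene (array([552.04, 227.19,  49.71]), 68) (array([551.96, 226.74,  72.04]), 77)
57 [((42.8), (-163.16), 244.53125), ((42.8), (-163.89), 202.9375), ((42.9), (-164.45), 157.65625)]
60 [((43.1), (-168.03), 243.5), ((43.4), (-168.89), 202.46875), ((43.7), (-169.58), 160.75)]
```

```bash
sed -i 's/^C=.*/C=np.array([554.5,224.85])/' h.py; python3 -c "
from h import *
d=np.arange(-200,-95,.5);im=robot.snapshot('top')
print(peak(im,np.linspace(55,68,12),56,d),peak(cv2.imread('pics/top0.png'),np.linspace(55,68,12),56,d));print(rider('top',im,60))
go(*[push(f,18,48) for f in (-145,-148.5,-152,-155,-158)])
"
```

```text
(np.float64(-141.6067463903969), np.float32(79.47111), np.float32(38.990074)) (np.float64(-113.19244871824378), np.float32(112.51205), np.float32(57.03658))
[(np.float64(41.6), np.float64(-163.23), 158.90625), (np.float64(41.8), np.float64(-163.34), 118.90625), (np.float64(42.8), np.float64(-164.24), 57.40625)]
[ 0.0071 -0.0001  0.0007] [0.001 0.001 0.063]
[ 0.0139 -0.0006  0.0006] [0.001 0.001 0.124]
[ 0.0207 -0.0006  0.0006] [0.001 0.    0.185]
[ 0.0266 -0.0004  0.0006] [0.001 0.    0.237]
[0.0324 0.0002 0.0006] [0.001 0.    0.289]
```

>>> {"fn": "move_arm", "kwargs": {"deltas": [{"offset":[0.0065,0,0],"rot":[0,0,0.063],"gripper":0},{"offset":[0.0135,-0.0005,0],"rot":[0,0,0.124],"gripper":0},{"offset":[0.02,-0.0005,0],"rot":[0,0,0.185],"gripper":0},{"offset":[0.026,-0.0004,0],"rot":[0,0,0.237],"gripper":0},{"offset":[0.031,0,0],"rot":[0,0,0.289],"gripper":0}]}}

```text
clock: 5.08
ee_pos: [460.5, 165.3, 48.4]
ee_rot: [1.755, 2.604, 0.002]
wrist_force: [2.5, -1.1, -0.1]
gripper_width: -0.0
grasp_force: 0.7
```

```bash
python3 -c "
from h import *
o=robot.get_obs();print(o['ee_pos'],o['wrist_force'])
d=np.arange(-200,-95,.5);im=robot.snapshot('top')
print(peak(im,np.linspace(55,68,12),56,d));print(rider('top',im,60))
go(*[push(f,18,48) for f in (-159,-161,-162,-163,-164)])
"
```

```text
[460.51743626 165.34438833  48.42306134] [ 2.47555921 -1.05088505 -0.09990151]
(np.float64(-157.16678209441196), np.float32(77.01791), np.float32(39.579468))
[(np.float64(41.6), np.float64(-163.23), 164.59375), (np.float64(41.8), np.float64(-163.32), 126.9375), (np.float64(42.6), np.float64(-164.04), 73.3125)]
[ 0.0033 -0.0007  0.0004] [0.001 0.    0.015]
[ 0.0072 -0.0012  0.0004] [0.001 0.    0.05 ]
[ 0.0091 -0.0014  0.0004] [0.001 0.    0.067]
[ 0.011  -0.0016  0.0004] [0.001 0.    0.084]
[ 0.013  -0.0017  0.0004] [0.001 0.    0.102]
```

>>> {"fn": "move_arm", "kwargs": {"deltas": [{"offset":[0.0035,-0.0005,0],"rot":[0,0,0.02],"gripper":0},{"offset":[0.007,-0.001,0],"rot":[0,0,0.05],"gripper":0},{"offset":[0.0095,-0.0013,0],"rot":[0,0,0.07],"gripper":0},{"offset":[0.011,-0.0015,0],"rot":[0,0,0.085],"gripper":0},{"offset":[0.012,-0.0015,0],"rot":[0,0,0.1],"gripper":0}]}}

```text
clock: 5.55
ee_pos: [454.4, 175.7, 48.1]
ee_rot: [1.883, 2.514, 0.001]
wrist_force: [1.0, -1.9, 1.7]
gripper_width: 0.2
grasp_force: 0.7
```

```bash
python3 -c "
from h import *
o=robot.get_obs();print(o['ee_pos'],o['wrist_force'])
d=np.arange(-200,-95,.5);im=robot.snapshot('top')
for r in ((54,58),(58,63),(63,68)):print(peak(im,np.linspace(*r,12),56,d))
print(rider('top',im,60))
"
```

```text
[454.44691453 175.73797004  48.06112887] [ 0.9558383  -1.92705446  1.68370633]
(np.float64(-163.08368506898725), np.float32(78.833824), np.float32(40.556313))
(np.float64(-163.34190295748), np.float32(77.47933), np.float32(38.011963))
(np.float64(-163.4895869392735), np.float32(77.4183), np.float32(38.989014))
[(np.float64(41.6), np.float64(-163.2), 162.0), (np.float64(41.8), np.float64(-163.31), 121.40625), (np.float64(44.3), np.float64(-163.88), 41.59375)]
```

>>> {"fn": "move_arm", "kwargs": {"deltas": [{"offset":[-0.006,0,0],"rot":[0,0,0],"gripper":0},{"offset":[-0.018,0,0],"rot":[0,0,0],"gripper":0},{"offset":[-0.03,0,0],"rot":[0,0,0],"gripper":0},{"offset":[-0.03,0,-0.04],"rot":[0,0,0],"gripper":0},{"offset":[-0.03,0,-0.08],"rot":[0,0,0],"gripper":0}]}}

```text
clock: 6.02
ee_pos: [461.5, 145.0, 127.2]
ee_rot: [-1.885, -2.509, 0.006]
wrist_force: [0.3, -0.1, 0.8]
gripper_width: 0.2
grasp_force: 0.0
```

```bash
python3 -c "
from h import *
o=robot.get_obs();print(o['ee_pos'],o['wrist_force'])
d=np.arange(-200,-95,.5);im=robot.snapshot('top');s=robot.snapshot('scene');cv2.imwrite('pics/s9.png',s);cv2.imwrite('pics/t9.png',im)
for r in ((54,58),(58,63),(63,68)):print(peak(im,np.linspace(*r,12),56,d))
print(rider('top',im,60))
go((537,331,130,90))
"
```

```text
[461.48829152 145.02792534 127.16204946] [ 0.32979942 -0.06704685  0.76964919]
(np.float64(-163.30965655040112), np.float32(88.90543), np.float32(40.467773))
(np.float64(-163.40568491079364), np.float32(87.77002), np.float32(38.5035))
(np.float64(-163.46514281067059), np.float32(86.172035), np.float32(41.07837))
[(np.float64(41.6), np.float64(-163.28), 161.21875), (np.float64(41.8), np.float64(-163.31), 123.96875), (np.float64(42.7), np.float64(-164.24), 64.8125)]
[0.1573 0.1204 0.0042] [ 0.009 -0.001  0.283]
```

>>> {"fn": "move_arm", "kwargs": {"deltas": [{"offset":[0,0,-0.015],"rot":[0,0,0],"gripper":0},{"offset":[0.03,0.023,-0.02],"rot":[0,0,0],"gripper":0},{"offset":[0.06,0.046,-0.02],"rot":[0,0,0],"gripper":0},{"offset":[0.09,0.069,-0.02],"rot":[0,0,0],"gripper":0},{"offset":[0.12,0.092,-0.02],"rot":[0,0,0],"gripper":0}]}}

```text
clock: 6.53
ee_pos: [518.1, 288.4, 147.6]
ee_rot: [1.886, 2.512, 0.0]
wrist_force: [0.4, -0.0, 1.0]
gripper_width: -0.0
grasp_force: 0.0
```

>>> {"fn": "move_arm", "kwargs": {"deltas": [{"offset":[0.02,0.015,0],"rot":[0,0,0],"gripper":0},{"offset":[0.037,0.028,0],"rot":[0,0,0],"gripper":0},{"offset":[0.037,0.028,0],"rot":[0,0,0],"gripper":0},{"offset":[0.037,0.028,0],"rot":[0,0,0],"gripper":0}]}}

```text
clock: 6.87
ee_pos: [534.1, 330.7, 146.7]
ee_rot: [-1.885, -2.513, 0.002]
wrist_force: [-0.7, 0.2, -0.2]
gripper_width: 0.1
grasp_force: 0.0
```

```bash
python3 -c "
from h import *
o=robot.get_obs();print(o['ee_pos'],o['wrist_force'])
go((537,331,60,105.8),(537,331,45,105.8))
"
```

```text
[534.05912778 330.74637727 146.74526089] [-0.72603601  0.22266177 -0.17528512]
[-0.0005  0.003   0.0867] [-0.001  0.     0.008]
[-0.0005  0.003   0.1017] [-0.001  0.     0.008]
```

>>> {"fn": "move_arm", "kwargs": {"deltas": [{"offset":[0,0.003,0.03],"rot":[0,0,0],"gripper":0},{"offset":[0,0.003,0.06],"rot":[0,0,0],"gripper":0},{"offset":[0,0.003,0.085],"rot":[0,0,0],"gripper":0},{"offset":[0,0.003,0.09],"rot":[0,0,0],"gripper":0},{"offset":[0,0.003,0.094],"rot":[0,0,0],"gripper":0}]}}

```text
clock: 7.28
ee_pos: [536.5, 330.7, 53.1]
ee_rot: [-1.887, -2.511, 0.003]
wrist_force: [-0.0, -0.4, 0.6]
gripper_width: 0.2
grasp_force: 0.0
```

>>> {"fn": "move_arm", "kwargs": {"deltas": [{"offset":[0,0,0.003],"rot":[0,0,0],"gripper":0},{"offset":[0,0,0.006],"rot":[0,0,0],"gripper":0},{"offset":[0,0,0.009],"rot":[0,0,0],"gripper":0},{"offset":[0,0,0.011],"rot":[0,0,0],"gripper":0},{"offset":[0,0,0.011],"rot":[0,0,0],"gripper":0}]}}

```text
clock: 7.7
ee_pos: [536.6, 332.2, 42.8]
ee_rot: [1.886, 2.513, 0.0]
wrist_force: [-0.3, 0.1, 0.2]
gripper_width: -0.0
grasp_force: 0.0
```

No contact at reading 43, as the roughly 20 mm offset predicts. I'll go on in small steps.

>>> {"fn": "move_arm", "kwargs": {"deltas": [{"offset":[0,0,0.002],"rot":[0,0,0],"gripper":0},{"offset":[0,0,0.004],"rot":[0,0,0],"gripper":0},{"offset":[0,0,0.006],"rot":[0,0,0],"gripper":0},{"offset":[0,0,0.008],"rot":[0,0,0],"gripper":0},{"offset":[0,0,0.008],"rot":[0,0,0],"gripper":0}]}}

```text
clock: 8.12
ee_pos: [536.4, 332.1, 34.1]
ee_rot: [-1.886, -2.512, 0.001]
wrist_force: [0.3, -1.1, 0.1]
gripper_width: 0.3
grasp_force: 0.0
```

>>> {"fn": "move_arm", "kwargs": {"deltas": [{"offset":[0,0,0.001],"rot":[0,0,0],"gripper":0},{"offset":[0,0,0.002],"rot":[0,0,0],"gripper":0},{"offset":[0,0,0.003],"rot":[0,0,0],"gripper":0},{"offset":[0,0,0.003],"rot":[0,0,0],"gripper":0}]}}

```text
clock: 8.45
ee_pos: [536.5, 332.1, 31.5]
ee_rot: [-1.886, -2.512, 0.0]
wrist_force: [0.1, -0.7, 0.4]
gripper_width: 0.1
grasp_force: 0.0
```

>>> {"fn": "move_arm", "kwargs": {"deltas": [{"offset":[0,0,0.001],"rot":[0,0,0],"gripper":0},{"offset":[0,0,0.002],"rot":[0,0,0],"gripper":0},{"offset":[0,0,0.003],"rot":[0,0,0],"gripper":0},{"offset":[0,0,0.003],"rot":[0,0,0],"gripper":0}]}}

```text
clock: 8.78
ee_pos: [536.5, 332.1, 28.4]
ee_rot: [-1.886, -2.512, 0.0]
wrist_force: [0.1, 0.0, 0.8]
gripper_width: -0.3
grasp_force: 0.0
```

```bash
python3 - <<'E'
from h import *
o=robot.get_obs();print(o['ee_pos'],o['wrist_force'])
im=robot.snapshot('scene');cv2.imwrite('pics/s10.png',im)
# column profile of grey (scene) through the tip, down to the button
g=cv2.cvtColor(im,cv2.COLOR_BGR2GRAY);a=cv2.cvtColor(cv2.imread('pics/scene0.png'),cv2.COLOR_BGR2GRAY)
print("tcp proj",proj('scene',o['ee_pos']),proj('scene',np.array([536.5,331,52.])))
for v in range(216,250,2):print(v,g[v,262:290:2],a[v,262:290:2])
E
```

```text
[536.49236014 332.10898364  28.44212956] [0.06057472 0.04746439 0.7666241 ]
tcp proj (np.float64(272.97719758472044), np.float64(238.14547336156375)) (np.float64(273.4201031223797), np.float64(228.4956693592437))
216 [142 189  87  44  89  37  84  56  27  27  46  54  58  67] [120 169 173 177 172 131  78  29  32  40  40  53  55  59]
218 [102 117  64  43  90  34  91  61  23  15  38  42  44  42] [ 84  98 151 175 176 174 167 132  84  38  34  32  30  35]
220 [100 102  48  42  87  36  86  54  21  23 130  95  82  61] [ 84  82  84 124 157 176 174 174 176 158 135  85  93  54]
222 [100 103  46  45  86  35  91  51  19  35 157 176 176 162] [ 82  83  84  83  88 109 150 174 181 177 173 176 177 172]
224 [100 107  51  47  89  33  91  51  20  79 168 173 176 178] [ 81  84  85  85  83  88  89  98 123 144 166 173 173 177]
226 [103 103  98  82  88  39  90  51  24  90 112 120 128 132] [ 83  82  84  84  88  91  94  91  93  83  91 102 117 120]
228 [157 152 149  73  86  42  89  67  47  49  96 108 107 106] [136 132 129  56  89  95  97  97  95  51  82  89  88  86]
230 [203 201  82  23  63  49  74  64  53  38  3
[... 438 characters left out ...]
101  95  17  14  12   3  12  20  12  14  14  80 101  97] [176 144  16   9   9  19  20  23  25  10  15 127 168 167]
240 [103 109  75  13  10  17  11  20  14  14  59 100 101 101] [176 169  88  18  10   2   3   1   6   1  77 160 170 168]
242 [129 125 120 103  55  22  16  25  45  79 103 102 100  98] [176 179 170 134  65  22  21  23  48 109 172 168 169 170]
244 [134 133 132 131 107 109 100 106 107 104 104 101 103  99] [174 171 171 170 164 157 149 151 159 172 169 170 168 169]
246 [121 124 125 123 117 115 113 117 115 115 113 110 114 116] [116 117 120 126 121 123 128 129 131 128 131 132 133 129]
248 [111 109 111 113 112 110 112 112 108 110 107 107 109 108] [93 91 88 92 90 92 92 89 89 87 91 86 89 88]
```

The tip now overlaps the button's top edge (about row 229), just above it.

>>> {"fn": "move_arm", "kwargs": {"deltas": [{"offset":[0,0,0.001],"rot":[0,0,0],"gripper":0},{"offset":[0,0,0.002],"rot":[0,0,0],"gripper":0},{"offset":[0,0,0.003],"rot":[0,0,0],"gripper":0},{"offset":[0,0,0.003],"rot":[0,0,0],"gripper":0}]}}

```text
clock: 9.17
ee_pos: [536.5, 332.1, 25.4]
ee_rot: [-1.886, -2.512, 0.001]
wrist_force: [0.3, -0.1, -0.5]
gripper_width: -0.3
grasp_force: 0.0
```

>>> {"fn": "move_arm", "kwargs": {"deltas": [{"offset":[0,0,0.001],"rot":[0,0,0],"gripper":0},{"offset":[0,0,0.002],"rot":[0,0,0],"gripper":0},{"offset":[0,0,0.002],"rot":[0,0,0],"gripper":0}]}}

```text
clock: 9.42
ee_pos: [536.7, 332.2, 23.7]
ee_rot: [1.886, 2.512, 0.0]
wrist_force: [-0.2, -0.6, 1.3]
gripper_width: 0.3
grasp_force: 0.9
```

>>> {"fn": "move_arm", "kwargs": {"deltas": [{"offset":[0,0,0.001],"rot":[0,0,0],"gripper":0},{"offset":[0,0,0.002],"rot":[0,0,0],"gripper":0},{"offset":[0,0,0.002],"rot":[0,0,0],"gripper":0}]}}

```text
clock: 9.67
ee_pos: [536.7, 332.2, 21.7]
ee_rot: [1.886, 2.512, 0.0]
wrist_force: [-0.5, 0.3, 1.7]
gripper_width: -0.0
grasp_force: 1.5
```

>>> {"fn": "move_arm", "kwargs": {"deltas": [{"offset":[0,0,0.001],"rot":[0,0,0],"gripper":0},{"offset":[0,0,0.002],"rot":[0,0,0],"gripper":0},{"offset":[0,0,0.002],"rot":[0,0,0],"gripper":0}]}}

```text
clock: 9.92
ee_pos: [536.7, 332.2, 19.7]
ee_rot: [1.886, 2.512, 0.0]
wrist_force: [-0.5, 0.1, 3.9]
gripper_width: -0.2
grasp_force: 2.1
```

>>> {"fn": "move_arm", "kwargs": {"deltas": [{"offset":[0,0,0.001],"rot":[0,0,0],"gripper":0},{"offset":[0,0,0.001],"rot":[0,0,0],"gripper":0}]}}

```text
clock: 10.08
ee_pos: [536.7, 332.2, 18.7]
ee_rot: [1.886, 2.512, 0.0]
wrist_force: [-0.5, -0.5, 4.6]
gripper_width: -0.2
grasp_force: 2.3
```

>>> {"fn": "move_arm", "kwargs": {"deltas": [{"offset":[0,0,0.001],"rot":[0,0,0],"gripper":0},{"offset":[0,0,0.001],"rot":[0,0,0],"gripper":0}]}}

```text
clock: 10.25
ee_pos: [536.7, 332.3, 18.4]
ee_rot: [1.886, 2.512, 0.001]
wrist_force: [-2.3, -2.0, 9.7]
gripper_width: 0.6
grasp_force: 4.7
```

The button is on its stop (the force jumped to 9.7 N). I'll hold briefly, then lift off.

>>> {"fn": "move_arm", "kwargs": {"deltas": [{"offset":[0,0,0],"rot":[0,0,0],"gripper":0},{"offset":[0,0,0],"rot":[0,0,0],"gripper":0},{"offset":[0,0,0],"rot":[0,0,0],"gripper":0}]}}

```text
clock: 10.5
ee_pos: [536.7, 332.3, 18.3]
ee_rot: [1.886, 2.512, 0.001]
wrist_force: [-2.9, -1.6, 9.2]
gripper_width: 0.2
grasp_force: 4.9
```

>>> {"fn": "move_arm", "kwargs": {"deltas": [{"offset":[0,0,-0.004],"rot":[0,0,0],"gripper":0},{"offset":[0,0,-0.012],"rot":[0,0,0],"gripper":0},{"offset":[0,0,-0.04],"rot":[0,0,0],"gripper":0},{"offset":[0,0,-0.08],"rot":[0,0,0],"gripper":0},{"offset":[0,0,-0.12],"rot":[0,0,0],"gripper":0}]}}

```text
clock: 10.92
ee_pos: [535.8, 331.7, 138.4]
ee_rot: [-1.885, -2.512, 0.004]
wrist_force: [1.0, -0.1, 1.3]
gripper_width: -0.2
grasp_force: 0.0
```

```bash
python3 - <<'E'
from h import *
o=robot.get_obs();print(o['ee_pos'],o['wrist_force'])
d=np.arange(-200,-95,.5);im=robot.snapshot('top');s=robot.snapshot('scene')
print(peak(im,np.linspace(54,68,12),56,d),rider('top',im,60)[:2],circ('top',im,55,70,1))
g=cv2.cvtColor(s,cv2.COLOR_BGR2GRAY)
for v in range(222,242,2):print(v,g[v,262:290:2])
E
```

```text
[535.77928122 331.67158568 138.35816274] [ 1.00327116 -0.07541103  1.32213549]
(np.float64(-163.43414208853645), np.float32(85.42676), np.float32(65.96488)) [(np.float64(42.4), np.float64(-167.84), 118.5), (np.float64(42.4), np.float64(-166.91), 80.0)] (array([554.63, 224.62,  70.08]), 64)
222 [ 90  90  97  95  96 117 159 182 188 186 184 183 183 170]
224 [ 91  94  96  96  93  97  97 110 128 153 175 182 182 179]
226 [ 91  96  93  96  94  97 102  97  99  96  97 112 128 128]
228 [145 141 135  60  84  88  88  90  94  57  87 102  99  99]
230 [186 182  77  22  73  89  93  89  93  49  30  89 100  99]
232 [186 170  38  21  49  56  75  76  64  37  20 124 160 137]
234 [186 141  17  19  40  54  51  54  48  25  16 136 179 175]
236 [185 138  16  12   9  20  28  28  15  20  19 130 160 157]
238 [187 139  16  13   5   5  13   8  18  14  14 128 153 153]
240 [162 130  65  23   5  13   0  10  16   9  89 158 157 154]
```

```bash
python3 -c "
from bench import robot
print(robot.hand_in())"
```

```text
the job is handed in; nothing more can be done
None
```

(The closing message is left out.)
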